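Snap the temperature logger shut and hold the incubator dome open at 30 degrees

ROBOT

A 6-joint arm with a two-finger parallel gripper is mounted at the origin on a cart in front of the work surface, level with it; the furniture and walls round the work are solid. World frame = base frame: x ahead of the robot, y to its left, z up, the work surface at z = 0. Lengths are in m, angles in rad, forces in N, time in s.
With the tool pointing down it reaches from about 0.425 to 0.95 m from the base axis. Payload 3.5 kg.
Tool frame: the origin (TCP) lies at the very end of the fingers, on their centre line; the grasp point (between the pads) lies 19 mm behind it; z points along the fingers, y is the line along which they close (so a half turn about z gives the same grasp; the last joint's range is limited). The gripper opens to 85 mm and grips with 20 to 120 N. Pads are 22 mm wide; open, the fingers measure 114 mm over their backs; the gripper's body (76 mm by 85 mm) begins 54 mm behind the grasp point. The pads swing forward as they close: fully open they stand 13 mm farther back than shut.
Start: joints at [1.171, 0.286, 1.577, -0, 1.279, -0.15], TCP at [0.167, 0.654, 0.231] pointing down, gripper open.
Joint ranges: [-2.77, 2.77], [-0.9, 2.22], [0.21, 2.48], [-1.53, 4.67], [0.24, 2.81], [-2.84, 2.84]. Speed limits (rad/s): [2.79, 2.79, 3.14, 3.14, 3.14, 3.14].

INTERFACE

Orientations are given as a unit quaternion [x, y, z, w].
In Python, from plant import ctrl, imaging, get_state gives the robot as it stands (ctrl), with the cameras (imaging) and the readings as plain functions.
- The arm moves only by the tool jog_arm, called after "Emit:" as a command line: name --argument value ..., lists and objects as JSON in quotes. Schema: {"type":"object","properties":{"deltas":{"type":"array","items":{"type":"number"},"minItems":7,"maxItems":70},"clamp_n":{"type":"number"},"only":{"type":"string"},"quiet":{"type":"boolean"},"lines":{"type":"string"}},"required":["deltas"],"additionalProperties":false}. deltas is one flat list of numbers that holds 1 to 10 rows one after another, with no inner brackets; each row has 7 numbers: dx, dy, dz in parts of the range, where 1.0 means 0.8 m, then a rotation vector rx, ry, rz in a scale on which 1.0 is 4 rad, then the opening from 0.0 (shut) to 1.0 (fully open); each row is the pose to reach, as a shift and turn from the pose commanded when the call began, along the tool's axes at that moment; what a row does not reach only later rows make up. A row lasts 1/8 s, in which the tool goes at most 0.0625 m and 0.188 rad, less where a joint would pass 70% of its speed; a pose out of reach is approached as far as the arm can. The fingers move at their own pace and stop on an object; clamp_n is the grip in N (left out, the last holds). Time passes only in rows, so rows that do not move let the fingers close. The tool returns the time, the measured TCP pose, the force, the opening and the grip force at its end. only (a regular expression) keeps the lines of the reply that match it, lines (a string "A,B") keeps lines A to B, and quiet returns only ok. Input that does not fit is refused with a message, and nothing moves.
- get_state(): the state, without advancing time (a new reading comes with each control period).
- imaging.read_camera(name): name is "side" or "top"; returns a dict with "pixels" (480x640x3 uint8, red, green, blue), "camera_matrix" (3x3 intrinsics, pixels), "xyz" and "orientation" of the camera in the world. Camera axes: x right, y down, z forward; pixel columns grow to the right and rows downward; lengths in m; the calibration is good to about 2 mm. A picture is of the moment at which its call begins. There is no depth.
- ctrl.sign_off(): hands the job in; it is judged then, once.
The state is a dict: "time": time; "qpos": joint angles; "dq": joint speeds; "joint_efforts": joint torques, N m; "eef_pos": TCP position; "tcp_rot": TCP orientation; "contact_force": force on the tool from outside, world axes, zero at the start; "wrist_torque": the same for the moment, N m; "opening": opening from 0.0 (shut) to 1.0 (fully open); "finger_force": force on a finger pad.
Only numpy, scipy, OpenCV 4.12 (cv2) and the standard library are available. Lean on these libraries where they do the work, as an engineer would, in place of code of your own. Each camera call takes 0.05 s, during which the arm holds its last target. There are 200 camera calls.

TASK

I have just put fresh batteries in the temperature logger that goes in with the eggs: press its lid down until it snaps fully shut, leaving the logger where it stands. Only then raise the dome of the orange egg incubator to 30 degrees, no wider so that the eggs stay warm, and finish still holding it there with the gripper, because it falls shut by itself and I need both hands to put the logger in. Leave the other things on the bench where they are.

Things in the scene. Friction and masses are not known exactly. Their poses are not given: they have to be found in the camera images.
- logger: small dark-grey temperature logger with a pale lid, loose on the bench, 0.3 kg; case 64 (its x) x 92 (its y) x 28 mm high. Origin at the centre of its underside, z up; its front, with the orange snap tongue, faces -x, the lid's hinge is along the back (+x) edge. Two battery cells show in it while the lid is up
- logger_hinge (a point): middle of the lid's hinge line, on the logger at its own (33, 0, 28) mm; the line runs along the logger's y axis
- lid_front (a point): point on the outer (upper) face of the lid near its front edge, midway along y, 60 mm from the hinge line: the place to press. The lid is a plate 72 mm from hinge line to front edge, 94 mm wide, its outer face 7.5 mm off the hinge line (35.5 mm over the bench when shut)
- logger_lid (a joint): opening angle of the logger's lid, rad: 0 = fully shut, 1.5 = most open; swinging the front edge up is positive. It starts raised; a stiff hinge leaves it where it is put. At about 0.10 the tongue meets a sprung ball catch: pushing past it takes about 5 N at the front edge, after which it snaps home to 0 and stays
- incubator_orange: round egg incubator with an orange base and a clear dome with a flat white top, base fixed to the bench, 298 (its x) x 276 (its y) x 192 mm high with the dome shut. Origin at the centre of its underside, z up; the control panel at the front faces -x, the dome's hinge is at the back (+x)
- dome_hinge (a point): point on the dome's hinge line, in the incubator's frame at (142, -9, 52) mm. The line is level, along (0.070, 0.998, 0) in the incubator's frame (its y axis turned 4 degrees)
- dome_knob (a point): centre of the white knob on top of the dome, the place to hold it: a disc 40 mm across and 14 mm tall with a 6 mm wide bar along its x standing 10 mm higher; it does not turn and can be pinched from above. With the dome shut the point is 175 mm over the bench, 7 mm over the dome's flat top (a disc 249 mm across); at 30 degrees it is 50 mm higher and 79 mm nearer the hinge
- incubator_orange_dome (a joint): opening angle of the dome, rad: 0 = shut (start), 0.96 = stop; raising the front is positive. 30 degrees is 0.524. It weighs under 1 kg, has no stay, and falls shut when let go
- egg_1: white hen's egg lying on the bench at the left, 56x44x44 mm; leave alone
- egg_2: brown egg near it, 54x42x42 mm; leave alone
- candling_torch: black torch lying on the bench at the right, 38x118x38 mm; leave alone
- dropper_bottle: small white bottle with a black dropper tip, upright, 36 mm across, 109 mm tall; leave alone
- thermometer: small white digital thermometer lying flat at the left of the incubator, 50x62x18 mm; leave alone

How it is judged:
On the way, in this order (a step that is already met when the one before it is completed fails the run):
1. the logger's lid is snapped fully shut while the dome is still down (value of joint logger_lid below 0.035 rad and value of joint incubator_orange_dome below 0.05 rad), for 0.2 s.
2. the dome is raised to about 30 degrees (value of joint incubator_orange_dome between 0.436 and 0.611 rad), for 0.2 s.
At the end, for the whole second after the job is handed in: the logger's lid is snapped shut (within 2 degrees), the logger still stands within 5 cm of where it was, and the gripper alone holds the dome still at 30 degrees, give or take 5 (all of step 2 and value of joint logger_lid below 0.035 rad and velocity of joint incubator_orange_dome between -0.05 and 0.05 rad/s and contact force between the fingers and incubator_orange above 1 N and distance of logger from where it was at the start of the episode below 0.05 m and angle between logger's own z axis and vertical below 0.1 rad and contact force between each of logger, egg_1, egg_2, candling_torch, dropper_bottle, thermometer and incubator_orange below 0.2 N); the arm keeps its last pose, push and grip.
It fails at once if the dome is raised while the logger's lid is not shut (value of joint incubator_orange_dome above 0.1 rad and value of joint logger_lid above 0.05 rad).
It fails at once if the dome is opened much wider than 30 degrees (over 39) (value of joint incubator_orange_dome above 0.68 rad).
It fails at once if a bystander is moved by more than 3 cm (distance of any of egg_1, egg_2, candling_torch, dropper_bottle, thermometer from where it was at the start of the episode above 0.03 m).
It also fails if it takes over 48 s, if anything falls off the work surface, if the arm or the gripper's body presses on something with over 40 N, if the wrist force passes 120 N, or if a joint passes its speed limit or range.

## Working session

There is one attempt and no reset: what is moved stays moved. The work goes in short steps, Python scripts to look and compute and a tool call to move; the robot and the scene stay as the last step left them, time stands still between calls to the robot, and variables do not carry over. Pictures are saved under pics/ and viewed, at most 13 in all, crops included, and the job is handed in when it is done.

```bash
ls; mkdir -p pics; python3 - <<'E'
from plant import ctrl, imaging, get_state
import cv2,numpy as np
for n in("side","top"):
    c=imaging.read_camera(n);cv2.imwrite(f"pics/{n}0.png",c["pixels"][:,:,::-1])
    print(n,c["camera_matrix"].tolist(),c["xyz"],c["orientation"])
s=get_state();print(s)
E
```

```text
pics
plant.py
side [[603.9474693789285, 0.0, 320.473801999407], [0.0, 603.9474693789285, 237.47674209004614], [0.0, 0.0, 1.0]] [0.37788736 1.17214804 1.33687298] [-0.069527    0.93230469 -0.35396473  0.02613292]
top [[544.0824659390203, 0.0, 326.19982376389794], [0.0, 544.0824659390203, 242.97077490289277], [0.0, 0.0, 1.0]] [-0.31629086  0.27523442  1.50852364] [-0.59676689  0.7506343  -0.21652602  0.18312265]
{'time': 0.1, 'qpos': array([ 1.17097452e+00,  2.87116639e-01,  1.57801033e+00,  4.04747263e-05,
        1.27858898e+00, -1.50012260e-01]), 'dq': array([-0.00042354, -0.00293286, -0.00270352, -0.00052399, -0.00202155,
       -0.00191081]), 'joint_efforts': array([ 9.15586497e-04, -4.07293081e+01, -2.93700886e+01, -1.40161451e-04,
        3.32360229e-03,  3.06357879e-05]), 'eef_pos': array([0.16661444, 0.65351453, 0.23007009]), 'tcp_rot': array([ 1.24585985e-01,  9.92208247e-01, -1.01651780e-03, -3.06847247e-04]), 'contact_force': array([ 0.09156912, -0.10136636,  0.16933971]), 'wrist_torque': array([-0.05600091,  0.0119446 ,  0.00022242]), 'finger_force': 0.0, 'opening': 0.997454852408279}
```

View pics/side0.png

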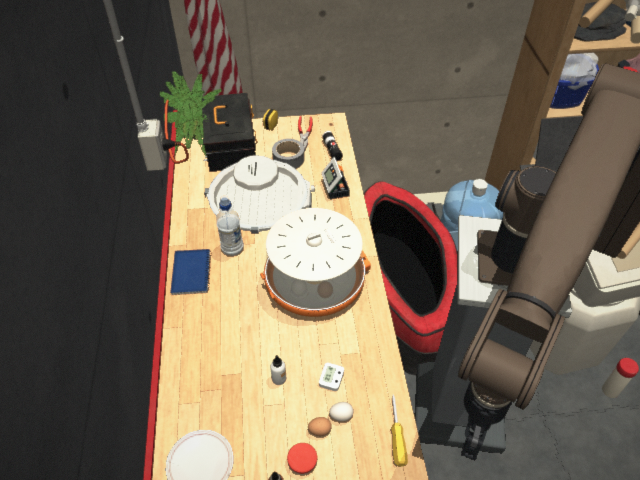

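View pics/top0.png

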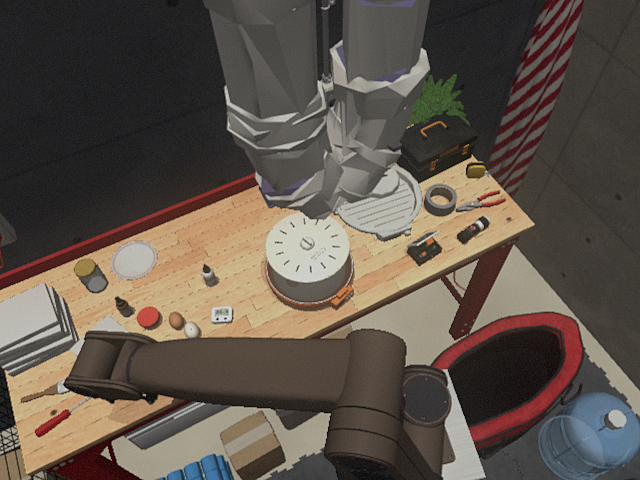

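The side view shows the dome knob at (314,240), the logger with its lid raised at (336,180) and the torch at (333,146). In the top view the knob is at (307,243), the logger at (424,249) and the torch at (473,230). I'll zoom in on the logger and the incubator next.

```bash
cat > h.py <<'E'
import numpy as np
from scipy.spatial.transform import Rotation as R
from plant import ctrl, imaging, get_state
C={"side":([603.9474693789285,320.473801999407,237.47674209004614],[0.37788736,1.17214804,1.33687298],[-0.069527,0.93230469,-0.35396473,0.02613292]),
"top":([544.0824659390203,326.19982376389794,242.97077490289277],[-0.31629086,0.27523442,1.50852364],[-0.59676689,0.7506343,-0.21652602,0.18312265])}
def ray(n,u,v):
    (f,cx,cy),o,q=C[n]; d=R.from_quat(q).apply([(u-cx)/f,(v-cy)/f,1]); return np.array(o),d/np.linalg.norm(d)
def plane(n,u,v,z):
    o,d=ray(n,u,v); return o+d*(z-o[2])/d[2]
def tri(a,b):
    o1,d1=ray("side",*a);o2,d2=ray("top",*b)
    t=np.linalg.lstsq(np.c_[d1,-d2],o2-o1,rcond=None)[0]
    p,q=o1+d1*t[0],o2+d2*t[1]; return (p+q)/2,np.linalg.norm(p-q)
def proj(n,P):
    (f,cx,cy),o,q=C[n]; p=R.from_quat(q).inv().apply(np.array(P)-o); return np.array([cx,cy])+f*p[...,:2]/p[...,2:]
E
python3 - <<'E'
import cv2,numpy as np
s=cv2.imread("pics/side0.png");t=cv2.imread("pics/top0.png")
z=lambda i,x,y,w,h,k:cv2.resize(i[y:y+h,x:x+w],None,fx=k,fy=k,interpolation=cv2.INTER_CUBIC)
a=z(s,310,150,50,55,8);b=z(t,400,222,50,55,8)
cv2.imwrite("pics/log.png",np.hstack([a,b]))
a=z(s,255,200,133,120,3);b=z(t,250,200,133,120,3)
cv2.imwrite("pics/inc.png",np.hstack([a,b]))
from h import *
print(tri((314,240),(307,243)), plane("side",336,188,.02),plane("top",424,255,.02))
E
```

```text
(array([0.54589132, 0.16051292, 0.17170492]), np.float64(0.0006869394592475478)) [ 0.53285163 -0.19619057  0.02      ] [ 0.51258434 -0.20837959  0.02      ]
```

View pics/log.png

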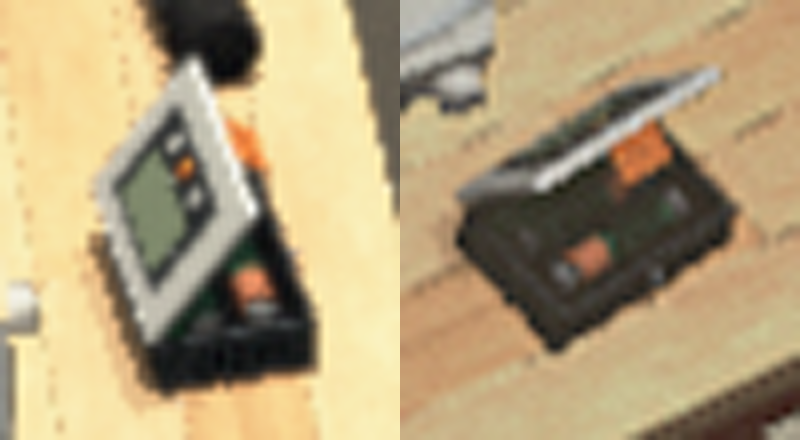

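View pics/inc.png

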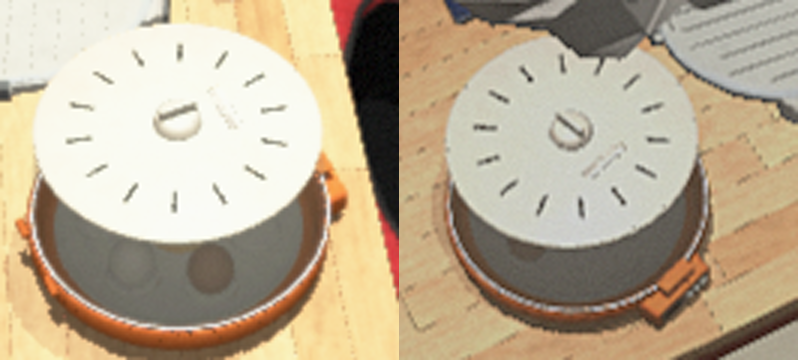

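The logger crop shows the lid open about 45–50°. The front edge corners of the lid are at side (255,210)/8 and (195,62)/8, and the front of the case (-x) points toward the robot. The incubator crop shows the panel towards the robot, with the knob bar pointing roughly at it, and the rear lug at side (263,277).

```bash
python3 - <<'E'
from h import *
import cv2
np.set_printoptions(precision=4,suppress=True)
S=lambda x,y:(310+x/8-.44,150+y/8-.44); T=lambda x,y:(400+(x-400)/8-.44,222+y/8-.44)
print("caseA",plane("side",*S(315,368),0),plane("top",*T(555,352),0))
print("caseB side",plane("side",*S(155,392),0),"caseB top z28",plane("top",*T(460,215),.028))
print("caseD top",plane("top",*T(735,238),0))
f1=tri(S(257,210),T(540,190));f2=tri(S(195,62),T(718,72));print("lidfront",f1,f2)
b1=tri(S(150,337),T(462,195));print("lid back +y",b1)
I=lambda x,y:(255+x/3-.3,200+y/3-.3);J=lambda x,y:(250+(x-399)/3-.3,200+y/3-.3)
k=tri(I(178,119),J(571,129));print("knob",k)
print("panel",tri(I(333,180),J(676,282)))
print("lug",plane("side",*I(25,230),.05))
print("bar",plane("side",*I(160,118),.192),plane("side",*I(196,107),.192),plane("top",*J(556,119),.192),plane("top",*J(586,136),.192))
# base orange masks, disc ellipse
for n in("side","top"):
    im=cv2.imread(f"pics/{n}0.png");hsv=cv2.cvtColor(im,cv2.COLOR_BGR2HSV)
    m=cv2.inRange(hsv,(3,150,90),(14,255,255)); m[:200]=0;m[325:]=0;m[:,:255]=0;m[:,390:]=0
    nn,l,st,c=cv2.connectedComponentsWithStats(m)
    print(n,[(st[i].tolist(),c[i].round(1)) for i in range(1,nn) if st[i,4]>15])
E
```

```text
caseA [ 0.4904 -0.189   0.    ] [ 0.4895 -0.1866  0.    ]
caseB side [ 0.5509 -0.1663  0.    ] caseB top z28 [ 0.5442 -0.1608  0.028 ]
caseD top [ 0.5241 -0.2744  0.    ]
lidfront (array([ 0.5133, -0.1767,  0.0905]), np.float64(0.0030870520577304045)) (array([ 0.5493, -0.2612,  0.0886]), np.float64(6.83740987141053e-05))
lid back +y (array([ 0.5523, -0.1641,  0.031 ]), np.float64(0.0016864163859356637))
knob (array([0.5457, 0.1603, 0.1738]), np.float64(0.0003732771977248931))
panel (array([0.4184, 0.088 , 0.039 ]), np.float64(0.019353393715371463))
lug [0.6787 0.2045 0.05  ]
bar [0.5581 0.1775 0.192 ] [0.53   0.1607 0.192 ] [0.5488 0.1736 0.192 ] [0.523  0.1494 0.192 ]
side [([362, 252, 5, 10, 22], array([363.7, 256.7])), ([365, 263, 6, 9, 31], array([367.6, 266.5])), ([260, 273, 103, 44, 571], array([309.6, 304.6]))]
top [([267, 279, 86, 28, 289], array([324.2, 296.7]))]
```

```bash
python3 - <<'E'
from h import *
np.set_printoptions(precision=3,suppress=True)
for uv in((316,210),(270,195),(330,90),(400,130)):
  for z in(.15,.3,.5,.7,.9,1.1,1.3):
    p=plane("top",*uv,z);print(uv,p,proj("side",p))
print(plane("side",232,250,0))
E
```

```text
(316, 210) [0.673 0.107 0.15 ] [270.111 225.025]
(316, 210) [0.564 0.125 0.3  ] [308.483 193.859]
(316, 210) [0.418 0.15  0.5  ] [372.046 142.231]
(316, 210) [0.273 0.175 0.7  ] [456.047  74.004]
(316, 210) [0.127 0.2   0.9  ] [572.231 -20.364]
(316, 210) [-0.019  0.225  1.1  ] [ 743.477 -159.453]
(316, 210) [-0.164  0.249  1.3  ] [1021.081 -384.93 ]
(270, 195) [0.765 0.236 0.15 ] [224.696 257.898]
(270, 195) [0.645 0.24  0.3  ] [266.291 224.237]
(270, 195) [0.486 0.246 0.5  ] [334.931 168.689]
(270, 195) [0.327 0.252 0.7  ] [425.142  95.685]
(270, 195) [0.168 0.258 0.9  ] [548.988  -4.54 ]
(270, 195) [0.009 0.263 1.1  ] [ 729.592 -150.697]
(270, 195) [-0.15   0.269  1.3  ] [1017.571 -383.748]
(330, 90) [ 1.191 -0.057  0.15 ] [108.66  165.346]
(330, 90) [ 1.024 -0.02   0.3  ] [148.017 138.477]
(330, 90) [0.802 0.029 0.5  ] [213.665  93.658]
(330, 90) [0.581 0.078 0.7  ] [301.303  33.826]
(330, 90) [0.359 0.126 0.9  ] [424.2   -50.077]
(330, 90) [0.137 0.175 1.1  ] [ 608.995 -176.239]
(330, 90) [-0.085  0.224  1.3  ] [ 918.186 -387.329]
(400, 130) [ 0.939 -0.245  0.15 ] [209.169 133.295]
(400, 130) [ 0.8   -0.188  0.3  ] [243.955 108.62 ]
(400, 130) [ 0.615 -0.111  0.5  ] [302.198  67.305]
(400, 130) [ 0.431 -0.034  0.7  ] [380.379  11.847]
(400, 130) [0.246 0.042 0.9  ] [490.852 -66.517]
(400, 130) [0.061 0.119 1.1  ] [ 658.828 -185.671]
(400, 130) [-0.124  0.195  1.3  ] [ 945.001 -388.668]
[0.8   0.085 0.   ]
```

```bash
python3 - <<'E'
from h import *
import cv2
np.set_printoptions(precision=4,suppress=True)
I=lambda x,y:(255+x/3-.3,200+y/3-.3);J=lambda x,y:(250+(x-399)/3-.3,200+y/3-.3)
k=np.array([.5457,.1603])
for n,uv in(("side",I(331,182)),("top",J(676,285))):
    p=plane(n,*uv,.045);d=k-p[:2];print("panel",p,np.linalg.norm(d),np.degrees(np.arctan2(d[1],d[0])))
a=plane("side",*I(25,230),.052);b=plane("side",*I(50,285),.052);print(a,b,np.degrees(np.arctan2(-(b-a)[0],(b-a)[1])))
s=cv2.imread("pics/side0.png");t=cv2.imread("pics/top0.png")
z=lambda i,x,y,w,h,kk:cv2.resize(i[y:y+h,x:x+w],None,fx=kk,fy=kk,interpolation=cv2.INTER_CUBIC)
A=z(s,255,255,40,45,10);B=z(s,345,240,40,45,10)
Cc=z(s,295,222,40,30,10);D=z(t,287,228,40,30,10)
o=np.vstack([np.hstack([A,B])[:300],np.hstack([Cc,D])]);cv2.imwrite("pics/det.png",o)
E
```

```text
panel [0.4126 0.104  0.045 ] 0.1445220478609335 22.9223033302259
panel [0.4214 0.084  0.045 ] 0.14581141171323042 31.5303471512696
[0.6782 0.206  0.052 ] [0.6438 0.2623 0.052 ] 31.428581100634887
```

View pics/det.png

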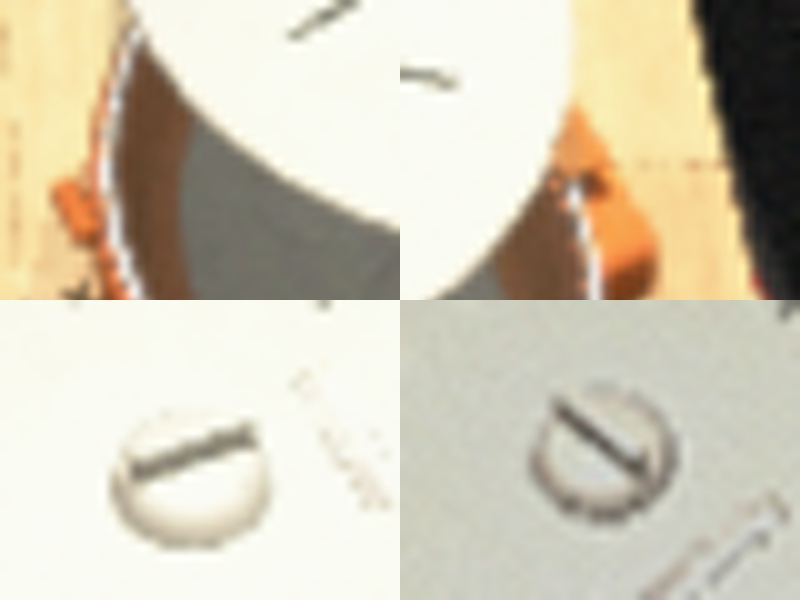

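The detail view shows the dark side of the bar at side (308.5,239)→(320,235.5) and top (302.5,238.2)→(311.5,244.7), the panel in front and one rear lug.

The rows are not in the units I measure in: shifts go in shares of 0.8 m and turns go in shares of 4 rad. I convert before sending: -0.06 m / 0.8 = -0.075, -0.03 m / 0.8 = -0.0375.

```bash
python3 - <<'E'
from h import *
np.set_printoptions(precision=4,suppress=True)
e=lambda a,b:(print(a,b,np.linalg.norm(b-a),np.degrees(np.arctan2(*(a-b)[1::-1]))))
for z in(.182,.192):
  e(plane("side",308,238.5,z),plane("side",319.5,235,z))
  e(plane("top",302,237.7,z),plane("top",311,244.2,z))
p=tri((308,238.5),(302,237.7));q=tri((319.5,235),(311,244.2));print(p,q);e(p[0],q[0])
# panel front face corners, side bottom-right & top
for u in((353+.0,0),):pass
# label line (perpendicular to x)
e(plane("side",324.5,229.5,.168),plane("side",332.5,242,.168));e(plane("top",325,247,.168),plane("top",311.5,259,.168))
E
```

```text
[0.5601 0.167  0.182 ] [0.5328 0.1508 0.182 ] 0.03169816288773956 30.761748221741655
[0.5611 0.1717 0.182 ] [0.5329 0.1508 0.182 ] 0.03518342732243952 36.61211492410843
[0.5585 0.1757 0.192 ] [0.5315 0.1596 0.192 ] 0.031423689734096726 30.761748221741808
[0.5545 0.1725 0.192 ] [0.5265 0.1517 0.192 ] 0.03491819701472735 36.612114924108745
(array([0.5588, 0.1717, 0.1867]), np.float64(0.0014358705014223575)) (array([0.5328, 0.1508, 0.182 ]), np.float64(3.286332541678479e-05))
[0.5588 0.1717 0.1867] [0.5328 0.1508 0.182 ] 0.03366836529595641 39.00979007762225
[0.5246 0.1174 0.168 ] [0.4981 0.1573 0.168 ] 0.04798599047012274 -56.362653833392955
[0.5228 0.1116 0.168 ] [0.4918 0.1585 0.168 ] 0.05621558026593835 -56.49807210458357
```

Emit:
jog_arm --deltas '[0,0,-0.0375,0,0,0,0,0,0,-0.075,0,0,0,0]'

```text
time: 0.35
eef_pos: [0.1666, 0.6535, 0.2905]
tcp_rot: [0.125, 0.992, -0.001, -0.0]
contact_force: [-0.7, -0.1, 1.3]
opening: 0.604
finger_force: 0.0
```

```bash
python3 -c "
from h import *
s=get_state();r=R.from_quat(s['tcp_rot']);print(r.as_matrix().round(3))
p=s['eef_pos']
for w in([.5,.25,.29],[.57,-.18,.2]):print(r.inv().apply(np.array(w)-p).round(4))"
```

```text
[[-0.969  0.247 -0.001]
 [ 0.247  0.969 -0.003]
 [ 0.    -0.003 -1.   ]]
[-0.4228 -0.3086  0.0012]
[-0.597  -0.7077  0.0922]
```

Converted, -0.42 m / 0.8 = -0.525, -0.25 m / 0.8 = -0.3125.

Emit:
jog_arm --deltas '[-0.0625,-0.0438,0,0,0,0,0,-0.125,-0.0875,0,0,0,0,0,-0.1875,-0.1375,0,0,0,0,0,-0.25,-0.1813,0,0,0,0,0,-0.3125,-0.225,0,0,0,0,0,-0.375,-0.275,0,0,0,0,0,-0.4375,-0.3188,0,0,0,0,0,-0.525,-0.3875,0,0,0,0,0,-0.525,-0.3875,0,0,0,0,0,-0.525,-0.3875,0,0,0,0,0]'

```text
time: 1.6
eef_pos: [0.4979, 0.2482, 0.2906]
tcp_rot: [0.126, 0.992, -0.0, -0.001]
contact_force: [-0.6, 0.7, -0.3]
opening: 0.0
finger_force: 0.0
```

```bash
python3 -c "
from h import *
s=get_state();r=R.from_quat(s['tcp_rot']);print(r.inv().apply(np.array([.5507,-.2134,.2])-s['eef_pos']).round(4))"
```

```text
[-0.1669 -0.4336  0.0907]
```

Converted, -0.434 m / 0.8 = -0.5425, -0.38 m / 0.8 = -0.475, -0.63 rad / 4 = -0.1575.

Emit:
jog_arm --deltas '[-0.025,-0.0688,0,0,0,0,0,-0.05,-0.1375,0,0,0,-0.025,0,-0.075,-0.2063,0,0,0,-0.05,0,-0.1063,-0.275,0,0,0,-0.075,0,-0.1313,-0.3438,0,0,0,-0.1,0,-0.1563,-0.4063,0.025,0,0,-0.125,0,-0.1813,-0.475,0.05,0,0,-0.1575,0,-0.2088,-0.5425,0.0875,0,0,-0.1575,0,-0.2088,-0.5425,0.1125,0,0,-0.1575,0,-0.2088,-0.5425,0.1125,0,0,-0.1575,0]'

```text
time: 2.85
eef_pos: [0.5505, -0.2105, 0.1985]
tcp_rot: [-0.189, 0.982, 0.002, -0.002]
contact_force: [0.1, -0.4, 0.3]
opening: 0.001
finger_force: 0.0
```

```bash
python3 -c "
from h import *
s=get_state();r=R.from_quat(s['tcp_rot']);print(r.as_matrix().round(3),s['eef_pos'],s['contact_force']);print(r.inv().apply(np.array([.5507,-.2134,.2])-s['eef_pos']).round(4))
import cv2
for n in('side','top'):
  c=imaging.read_camera(n)['pixels'][:,:,::-1];print(proj(n,s['eef_pos']))
  globals()[n]=c
cv2.imwrite('pics/p2.png',np.hstack([cv2.resize(side[110:230,280:380],(400,480)),cv2.resize(top[170:290,370:470],(400,480))]))"
```

```text
[[-0.929 -0.371 -0.005]
 [-0.371  0.929  0.003]
 [ 0.003  0.005 -1.   ]] [ 0.55050431 -0.2105081   0.19851745] [ 0.07402292 -0.39096626  0.32610967]
[ 0.0009 -0.0028 -0.0015]
[331.88458348 140.03326631]
[428.7270053  212.65449205]
```

View pics/p2.png

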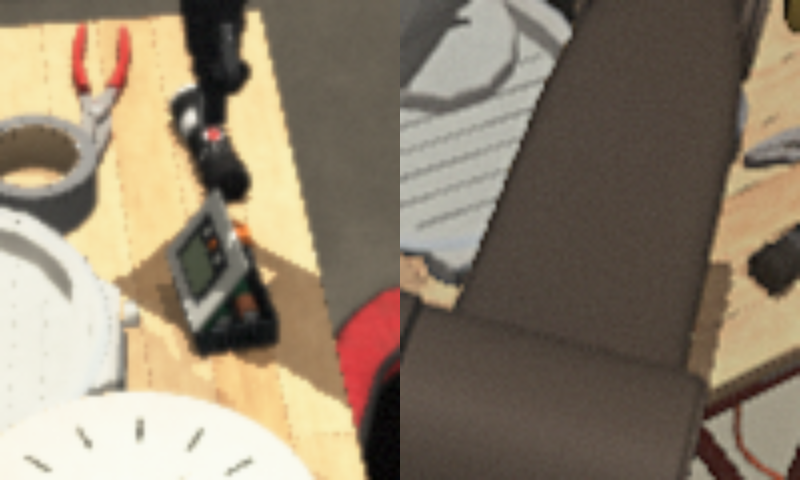

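The shut fingertips are above the lid at crop (210,122), which agrees with the projected TCP, and the lid is still raised. I'll descend to just above it.

Converted, 0.11 m / 0.8 = 0.1375, 0.09 m / 0.8 = 0.1125.

Emit:
jog_arm --deltas '[0,-0.0038,0.0625,0,0,0,0,0,-0.0038,0.1125,0,0,0,0,0,-0.0038,0.1375,0,0,0,0,0,-0.0038,0.1375,0,0,0,0]'

```text
time: 3.45
eef_pos: [0.5527, -0.2138, 0.091]
tcp_rot: [-0.19, 0.982, 0.0, -0.0]
contact_force: [-0.0, 0.5, 0.1]
opening: -0.004
finger_force: 0.0
```

Emit:
jog_arm --deltas '[0.0038,0,0.0063,0,0,0,0,0.0075,0,0.0125,0,0,0,0,0.015,0,0.0225,0,0,0,0,0.0225,0,0.0313,0,0,0,0,0.0225,0,0.0313,0,0,0,0]'

```text
time: 4.08
eef_pos: [0.5349, -0.2213, 0.0652]
tcp_rot: [-0.189, 0.982, 0.001, -0.001]
contact_force: [-0.3, 0.7, -0.2]
opening: 0.001
finger_force: 0.0
```

Converted, 0.025 m / 0.8 = 0.0313, 0.023 m / 0.8 = 0.0288.

Emit:
jog_arm --deltas '[0.0063,0,0.0063,0,0,0,0,0.0125,0,0.0138,0,0,0,0,0.02,0,0.0213,0,0,0,0,0.0263,0,0.0288,0,0,0,0,0.0275,0,0.0313,0,0,0,0]'

```text
time: 4.7
eef_pos: [0.5153, -0.2296, 0.0412]
tcp_rot: [-0.189, 0.982, 0.0, -0.0]
contact_force: [-0.1, 1.7, 4.1]
opening: -0.003
finger_force: 1.8
```

```bash
python3 -c "
from h import *
import cv2
s=get_state();print(s['eef_pos'],s['contact_force'])
cv2.imwrite('pics/p3.png',cv2.resize(imaging.read_camera('side')['pixels'][130:220,290:380,::-1],(540,540)))"
```

```text
[ 0.51533417 -0.22964881  0.04118343] [-0.14970401  1.67947839  4.14187358]
```

View pics/p3.png

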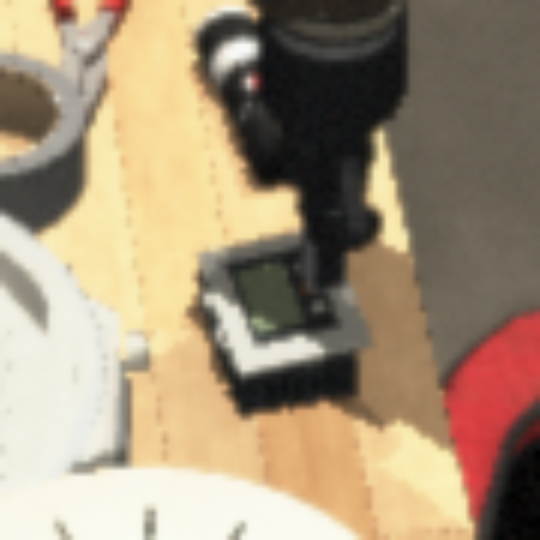

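The lid is almost down, with the tip near its front edge at (325,290) and 4 N of contact force, so it is sitting at the catch. I'll press through.

Converted, 0.009 m / 0.8 = 0.0113, 0.007 m / 0.8 = 0.0088.

Emit:
jog_arm --deltas '[0.0025,0,0.005,0,0,0,0,0.0038,0,0.0088,0,0,0,0,0.0038,0,0.0113,0,0,0,0,0.0038,0,0.0113,0,0,0,0]'

```text
time: 5.25
eef_pos: [0.5136, -0.231, 0.0348]
tcp_rot: [-0.189, 0.982, -0.0, -0.0]
contact_force: [-4.0, 2.9, 13.4]
opening: -0.002
finger_force: 7.0
```

Converted, -0.225 m / 0.8 = -0.2813, -0.17 m / 0.8 = -0.2125, -0.134 rad / 4 = -0.0335.

Emit:
jog_arm --deltas '[0,0,0.0038,0,0,0,0,0,0,0.0038,0,0,0,0,0,0,-0.0625,0,0,0,0,0,0,-0.1375,0,0,-0.015,0,0,0,-0.2125,0,0,-0.0335,0.3,0,0,-0.2813,0,0,-0.0335,0.6,0,0,-0.2813,0,0,-0.0335,0.85]'

```text
time: 6.12
eef_pos: [0.5152, -0.2325, 0.2637]
tcp_rot: [-0.254, 0.967, -0.005, 0.004]
contact_force: [0.3, -0.8, 0.0]
opening: 0.636
finger_force: 0.0
```

```bash
python3 -c "
from h import *
import cv2
s=get_state();r=R.from_quat(s['tcp_rot']);print(r.as_matrix().round(3));print(r.inv().apply(np.array([.5457,.1603,.255])-s['eef_pos']).round(4))
cv2.imwrite('pics/p4.png',cv2.resize(imaging.read_camera('side')['pixels'][130:220,290:380,::-1],(540,540)))"
```

```text
[[-0.871 -0.492  0.01 ]
 [-0.492  0.871 -0.007]
 [-0.005 -0.011 -1.   ]]
[-0.2198  0.327   0.0061]
```

View pics/p4.png

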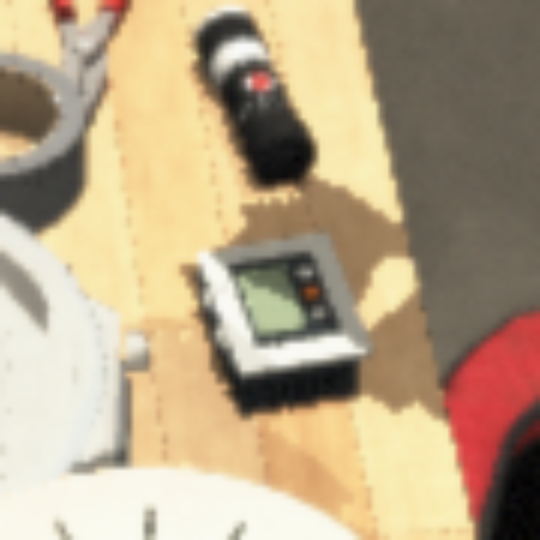

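The torch is still in place and the logger lid lies flat, with front corners at about crop (368,352) and (330,238). I'll check those corners against the shut and catch-angle geometry while moving over the knob.

```bash
python3 -c "
from h import *
for a in(0,.1):
  h=np.array([.5674,-.2067,.028]);x=np.array([.929,.370,0]);y=np.array([-.37,.929,0]);z=np.array([0,0,1])
  f=-x*np.cos(a)+z*np.sin(a);n=z*np.cos(a)+x*np.sin(a)
  for s in(1,-1):print(a,(proj('side',h+.072*f+.0075*n+s*.047*y)-[290,130])*6)"
```

```text
0 [370.09521298 344.83463137]
0 [324.11170256 226.24348168]
0.1 [368.56510453 335.13111528]
0.1 [322.49840741 216.50630683]
```

Emit:
jog_arm --deltas '[-0.0375,0.0563,0,0,0,0,0.85,-0.075,0.1125,-0.0125,0,0,0,0.85,-0.1125,0.1688,-0.0125,0,0,0,0.85,-0.15,0.225,-0.0125,0,0,0,0.85,-0.1875,0.2813,-0.0125,0,0,0,0.85,-0.225,0.3375,0,0,0,0,0.85,-0.275,0.4088,0,0,0,0,0.85,-0.275,0.4088,0.0063,0,0,0,0.85,-0.275,0.4088,0.0063,0,0,0,0.85]'

```text
time: 7.3
eef_pos: [0.5424, 0.1622, 0.2494]
tcp_rot: [-0.255, 0.967, -0.0, -0.003]
contact_force: [-0.4, 0.0, -0.0]
opening: 0.85
finger_force: 0.0
```

```bash
python3 -c "
from h import *
s=get_state();r=R.from_quat(s['tcp_rot']);print(r.inv().apply(np.array([.5457,.1603,.168])-s['eef_pos']).round(4))"
```

```text
[-0.0024 -0.0034  0.0814]
```

The observed corners match the shut angle. I'll descend on the knob.

Converted, 0.079 m / 0.8 = 0.0988, -0.002 m / 0.8 = -0.0025.

Emit:
jog_arm --deltas '[-0.0025,-0.0038,0.05,0,0,0,0.8,-0.0025,-0.0038,0.0813,0,0,0,0.8,-0.0025,-0.0038,0.0938,0,0,0,0.75,-0.0025,-0.0038,0.0988,0,0,0,0.7,-0.0025,-0.0038,0.0988,0,0,0,0.65]'

```text
time: 7.92
eef_pos: [0.5474, 0.1601, 0.1741]
tcp_rot: [-0.254, 0.967, -0.0, 0.001]
contact_force: [0.4, 0.1, -0.0]
opening: 0.646
finger_force: 0.0
```

```bash
python3 -c "
from h import *
import cv2
s=get_state();r=R.from_quat(s['tcp_rot']);print(r.inv().apply(np.array([.5457,.1603,.168])-s['eef_pos']).round(4))
cv2.imwrite('pics/p5.png',cv2.resize(imaging.read_camera('side')['pixels'][180:300,260:380,::-1],(600,600)))"
```

```text
[0.0014 0.001  0.0061]
```

View pics/p5.png

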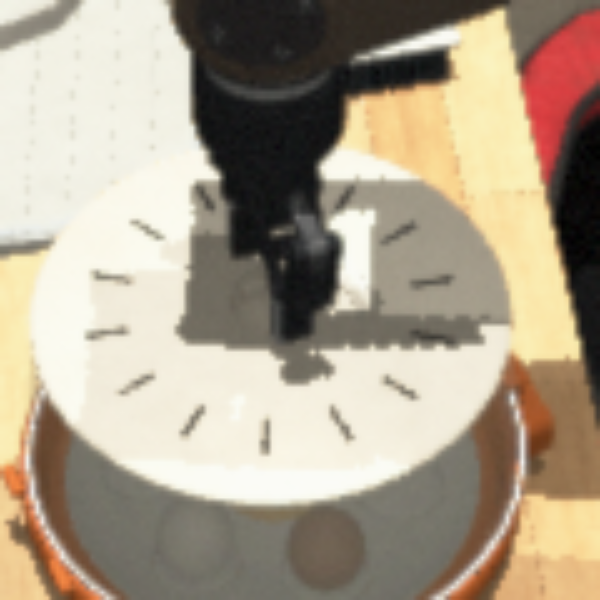

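The fingers straddle the knob, with the near finger at (290,320) just above the dome top. I'll go down 6 mm more and close.

Converted, 0.006 m / 0.8 = 0.0075, 0.004 m / 0.8 = 0.005.

Emit:
jog_arm --deltas '[0.0013,0.0013,0.005,0,0,0,0.62,0.0013,0.0013,0.0075,0,0,0,0.55,0.0013,0.0013,0.0075,0,0,0,0.4,0.0013,0.0013,0.0075,0,0,0,0.2,0.0013,0.0013,0.0075,0,0,0,0.2,0.0013,0.0013,0.0075,0,0,0,0.2]' --clamp_n 70

```text
time: 8.72
eef_pos: [0.5463, 0.1595, 0.1682]
tcp_rot: [-0.254, 0.967, -0.002, 0.001]
contact_force: [0.4, -4.6, 2.1]
opening: 0.421
finger_force: 69.7
```

Converted, -0.0402 m / 0.8 = -0.0503, -0.0338 m / 0.8 = -0.0423, 0.05 rad / 4 = 0.0125.

Emit:
jog_arm --deltas '[-0.0075,0,-0.0081,0,0.0125,0,0.2,-0.0154,0,-0.0158,0,0.025,0,0.2,-0.0238,0,-0.023,0,0.0375,0,0.2,-0.0321,0,-0.0299,0,0.05,0,0.2,-0.0413,0,-0.0363,0,0.0625,0,0.2,-0.0503,0,-0.0423,0,0.075,0,0.2,-0.0503,0,-0.0423,0,0.075,0,0.2]'

```text
time: 9.6
eef_pos: [0.5811, 0.1789, 0.2028]
tcp_rot: [-0.251, 0.956, -0.041, -0.146]
contact_force: [-1.5, -6.0, 5.6]
opening: 0.421
finger_force: 71.4
```

```bash
python3 -c "
from h import *
import cv2
cv2.imwrite('pics/p6.png',cv2.resize(imaging.read_camera('side')['pixels'][180:320,250:390,::-1],(600,600)))"
```

```text
(no output)
```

View pics/p6.png

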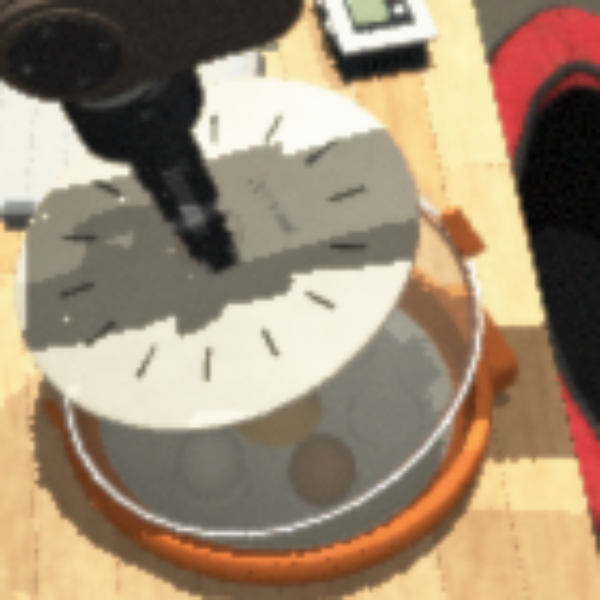

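The dome is rising evenly in the grip, with the fingers on the knob at (220,250). I'll continue to 0.52.

Converted, -0.0285 m / 0.8 = -0.0356, -0.026 m / 0.8 = -0.0325, 0.22 rad / 4 = 0.055.

Emit:
jog_arm --deltas '[-0.0075,0,-0.0081,0,0.0125,0,0.2,-0.0154,0,-0.0158,0,0.025,0,0.2,-0.0238,0,-0.023,0,0.0375,0,0.2,-0.0321,0,-0.0299,0,0.05,0,0.2,-0.0356,0,-0.0325,0,0.055,0,0.2,-0.0356,0,-0.0325,0,0.055,0,0.2,-0.0356,0,-0.0325,0,0.055,0,0.2]'

```text
time: 10.52
eef_pos: [0.6115, 0.1959, 0.22]
tcp_rot: [-0.245, 0.935, -0.068, -0.249]
contact_force: [-0.8, -5.7, 6.1]
opening: 0.423
finger_force: 72.6
```

```bash
python3 -c "
from h import *
import cv2
s=get_state();r=R.from_quat(s['tcp_rot'])
print('tilt',np.arccos(-r.as_matrix()[2,2]),s['eef_pos'],s['contact_force'],s['wrist_torque'])
p=s['eef_pos']-r.apply([0,0,.007]);print('knob shift',p-[.5457,.1603,.175])
im=imaging.read_camera('side')['pixels'][:,:,::-1]
# predicted dome top disc outline at 25/30/35 deg
h=np.array([.5457+.132*.87,.1603+.132*.492,.052]);d=np.array([.87,.492,0]);a=np.array([-.492,.87,0])
im=cv2.resize(im[170:320,240:390],(600,600))
for th,c in((.436,(255,0,0)),(.524,(0,180,0)),(.611,(0,0,255))):
  t=np.linspace(0,2*np.pi,100)[:,None];P=np.array([.5457,.1603,.168])+.1245*(np.cos(t)*d+np.sin(t)*a)
  q=h+R.from_rotvec(a*th).apply(P-h);cv2.polylines(im,[((proj('side',q)-[240,170])*4).astype(int)],True,c,1)
cv2.imwrite('pics/p7.png',im)"
```

```text
tilt 0.522004704767103 [0.61148104 0.19587716 0.21996175] [-0.75896967 -5.73458063  6.13220597] [-1.00590746  0.23038861  0.36260556]
knob shift [0.06880588 0.03731863 0.0510295 ]
```

View pics/p7.png

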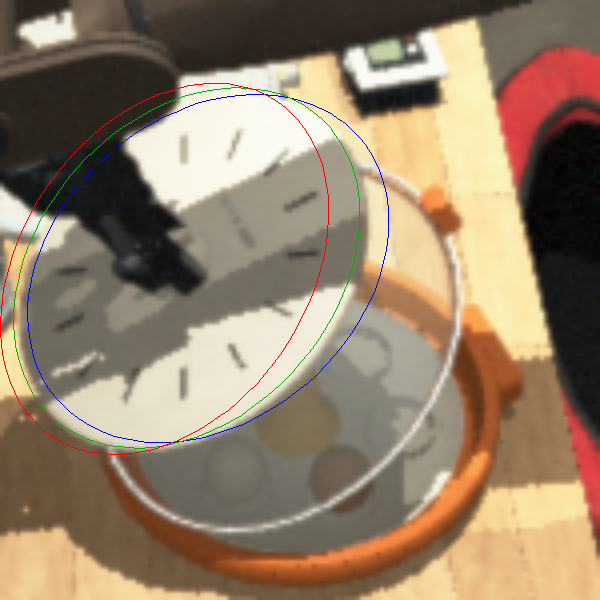

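The rim of the dome sits on the 30° (green) outline. The knob has risen 51 mm and moved 78 mm toward the hinge, against 50 and 79 expected. I'll hold briefly and hand in.

Emit:
jog_arm --deltas '[0,0,0,0,0,0,0.2,0,0,0,0,0,0,0.2,0,0,0,0,0,0,0.2,0,0,0,0,0,0,0.2]'

```text
time: 11.08
eef_pos: [0.6114, 0.1958, 0.2199]
tcp_rot: [-0.245, 0.935, -0.068, -0.249]
contact_force: [-1.1, -6.1, 6.3]
opening: 0.422
finger_force: 72.6
```

```bash
python3 -c "
from plant import ctrl, imaging, get_state;print(ctrl.sign_off())"
```

```text
the job is handed in; nothing more can be done
None
```

I pressed the logger's lid shut first, then raised the dome to about 30° (tool tilt 0.522 rad); the gripper is still holding it there, and I handed the job in at about 11 s with no verdict returned.

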